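# Level the lunch-packing shelf with the spirit level and its screw foot

## Robot

A 6-joint arm with a two-finger parallel gripper is mounted at the origin on the work surface. World frame = base frame: x ahead of the robot, y to its left, z up, the work surface at z = 0. Lengths are in m, angles in rad, forces in N, time in s.
With the tool pointing down it reaches from about 0.325 to 0.875 m from the base axis. Payload 4.4 kg.
Tool frame: the origin (TCP) lies at the very end of the fingers, on their centre line; the grasp point (between the pads) lies 19 mm behind it (env.tcp_to_grasp is the distance from the TCP to the grasp point, in m); z points along the fingers, y is the direction in which the jaws open and shut (so a half turn about z gives the same grasp; the last joint's range is limited). The gripper opens to 85 mm and grips with 20 to 120 N. Pads are 22 mm wide; open, the fingers measure 114 mm over their backs; the gripper's body (76 mm by 85 mm) begins 54 mm behind the grasp point. The pads swing forward as they close: fully open they stand 13 mm farther back than shut.
Start: joints at [0.981, 0.207, 1.542, -0, 1.393, -0.15], TCP at [0.245, 0.52, 0.196] pointing down, gripper open.
Joint ranges: [-2.73, 2.73], [-0.86, 2.22], [0.23, 2.46], [-1.11, 4.25], [0.08, 2.63], [-2.82, 2.82]. Speed limits (rad/s): [2.79, 2.79, 3.14, 3.14, 3.14, 3.14].

## Interface

Orientations are given as a unit quaternion [w, x, y, z].
In Python, from station import env, planner, optics, job gives the robot as it stands. Calls block until the motion is done:
- env.move_pose(position, orientation): joint-space move of the TCP to a pose.
- env.move_l(position, frame=None, vel=0.15, max_force=None): straight line of the TCP; frame=None keeps the orientation; vel is the mean speed in m/s. With max_force (N) it stops when the force on the tool has changed by that much, and returns True; else False.
- env.movej(angles): joint-space move.
- env.set_gripper(opening, grasp_force=None): opening from 0.0 (shut) to 1.0 (fully open); grasp_force is the grip in N (None keeps the last); returns when the fingers have stopped.
- env.dwell(seconds).
- planner.inverse_kinematics(position, orientation): joint angles nearest the present ones, or None.
- env.get_state(): the state.
- optics.grab_frame(name): name is "side" or "top" or "wrist"; returns (picture, depth): 400x640x3 uint8, red, green, blue; 400x640 float32, m along the optical axis (not along the pixel's ray), 0 where there is no reading.
- optics.camera_model(name): a dict with "K" (3x3 intrinsics, pixels), "view" (4x4, takes a point from world to camera coordinates). Camera axes: x right, y up, looking along -z (the intrinsics and any distortion apply to the point x, -y, -z); pixel columns grow to the right and rows downward; lengths in m; the calibration is good to about 2 mm. The wrist camera is an equidistant fisheye: a pixel r from the principal point sees the ray r / f radians off the axis. A picture is of the moment at which its call begins: read the wrist's pose just before it. camera_model takes no time and is no camera call; for the wrist camera it gives the pose at the moment of the call.
A pose or a line that the arm cannot do raises env.MotionError and nothing moves.
- job.sign_off(): hands the job in, once; it reports no verdict.
The state is a dict: "clock": time; "qpos": joint angles; "dq": joint speeds; "joint_efforts": joint torques, N m; "tool_pos": TCP position; "eef_rot": TCP orientation; "force": force on the tool from outside, world axes, zero at the start; "torque": the same for the moment, N m; "width": opening from 0.0 (shut) to 1.0 (fully open).
Only numpy, scipy, OpenCV 4.12 (cv2) and the standard library are available. Lean on these libraries where they do the work, as an engineer would, in place of code of your own. Each camera call takes 0.05 s, during which the arm holds its last target.

## Task

Slide the spirit level over the upright knob of the bench shelf's levelling foot, hole over knob with the vial on the side away from the robot and lying along the shelf's long side, until it lies flat on the shelf. Then grip the knob with the fingertips pressing the level's sprung collar down, and turn the knob until the bubble rests midway between the two lines. Finish while still holding: keep gripping the knob and pressing the collar down, leave the bubble centred, and leave the other kitchen things where they are.

Things in the scene. Friction and masses are not known exactly. Their poses are not given: they have to be found in the camera images.
- level: Spirit level, T-shaped, loose, starts flat on the bench: aluminium plate 105 (x, from -35 to +70) by 56 (y) by 14 mm, about 0.3 kg. Origin: centre of its 29 mm round through-hole, at the underside; z up. A sprung grey collar stands round the hole. Its head, x +40 to +66, is 84 mm wide (y), 36 mm tall, and bears the vial. Grasp across the 56 mm width near x = +10 (centre of mass near +25).
- collar (a joint): How far the level's sprung collar ring (31 mm inside, 54 mm outside diameter, top 24 mm above the level's underside when free) is pushed down, m: 0 free, 0.010 at its stop. Spring 0.8 N per mm plus 0.8 N preload. Made to be pressed by the tips of fingers that grip the knob standing in its middle.
- bubble (a joint): Where the bubble is along the vial, m: 0 midway between the lines, positive towards the level's +y, travel -0.029 to 0.029. It goes to the higher end, 1 mm per milliradian of tilt, and takes about 2 s to settle. With the level on the shelf, one radian of knob turn moves it about 20 mm.
- riser: Bench shelf: wooden board 170 (x) by 200 (y) by 12 mm, upper face 75 mm above the bench when level, hinged on a fixed steel bar under it at y = -80 mm, carried by the screw foot at x = -20, y = +40 mm. Origin on the bench under the board's centre; x away from the robot, y along its long side. At the start the foot end (+y) is too low, by 1 to 3.4 mm at the knob.
- board_at_knob (a point): Point on the knob's axis at the height of the board's upper face when level (75 mm above the bench), fixed, axes as the riser's. The level belongs here, its x along the riser's x.
- knob_top (a point): Centre of the top of the foot's knob: upright knurled aluminium cylinder, 24 mm diameter, top edge chamfered 3 mm, standing 50 mm above the level board. Axes as the riser's.
- vial (a point): Centre of the level's clear green vial, 74 mm long, which lies along the level's y, at x = +53 mm from its hole, 26 mm above its underside; two black line rings 26 mm apart, and a white bubble 16 mm long. Axes as the level's.
- foot_knob: The knob itself, origin on its axis at its lower end, 76 mm above the bench. Turns about z but does not rise; clockwise from above raises the shelf's foot end, 2.4 mm per radian at the knob, and moves the bubble towards +y. 0.4 to 1.4 rad clockwise are needed. It stays where it is left (friction 0.06 N m).
- bento: Bystander: blue lunch box, 126 by 186 by 60 mm, origin centre of its underside.
- bottle: Bystander: steel drink bottle, 68 mm diameter, 210 mm tall, origin centre of its underside.
- cup_a: Bystander: green snack cup, 64 mm diameter, 42 mm tall, origin centre of its underside; in front of the others, near the robot.
- cup_b: Bystander: a like green snack cup, beyond the shelf.
- fork: Bystander: bamboo fork 150 mm long, lying flat, 5 mm thick.
- spoon_rest: Bystander: white ceramic spoon rest, 110 mm round, 18 mm high.
Not all that is in view belongs to the job. There is more than one size of the level; the one meant has the size given above.

How it is judged:
By the outcome, as a careful person would: the job done as asked, in the order asked, and still so for the second after the job is handed in, while the arm keeps its last pose, push and grip.
It also fails if it takes over 64 s, if anything falls off the work surface, if the arm or the gripper's body presses on something with over 40 N, if the wrist force passes 120 N, or if a joint passes its speed limit or range.

## Working session

There is one attempt and no reset: what is moved stays moved. The work goes in short steps, each a Python script; the robot and the scene stay as the last script left them, time stands still between calls to the robot, and variables do not carry over. Pictures are saved under pics/ and viewed, and the job is handed in when it is done.

```bash
ls; mkdir -p pics; python3 - <<'E'
from station import env, planner, optics, job
import cv2,numpy as np
s=env.get_state(); print({k:np.round(v,3) for k,v in s.items()})
for n in ("side","top","wrist"):
    m=optics.camera_model(n); print(n,{k:np.round(v,4).tolist() if not isinstance(v,str) else v for k,v in m.items()})
    p,d=optics.grab_frame(n); cv2.imwrite(f"pics/a_{n}.png",p[:,:,::-1]); np.save(f"pics/a_{n}.npy",d)
E
```

```text
pics
{'clock': np.float64(0.0), 'qpos': array([ 0.98 ,  0.207,  1.543,  0.   ,  1.393, -0.15 ]), 'dq': array([ 0.002,  0.001, -0.001,  0.   , -0.002, -0.   ]), 'joint_efforts': array([-0.0000e+00, -3.8303e+01, -2.9160e+01, -0.0000e+00,  1.1000e-02,
       -0.0000e+00]), 'tool_pos': array([0.244, 0.52 , 0.195]), 'eef_rot': array([-0.   ,  0.218,  0.976, -0.001]), 'force': array([ 0.51 , -0.749, -0.18 ]), 'torque': array([ 0.004,  0.03 , -0.052]), 'width': np.float64(0.999)}
side {'K': [[435.7136, 0.0, 324.2338], [0.0, 435.7136, 201.0793], [0.0, 0.0, 1.0]], 'view': [[-0.9647, -0.2632, -0.0092, 0.546], [0.1944, -0.7351, 0.6495, -0.1633], [-0.1777, 0.6248, 0.7603, -1.551], [0.0, 0.0, 0.0, 1.0]]}
top {'K': [[469.7625, 0.0, 318.6779], [0.0, 469.7625, 206.9397], [0.0, 0.0, 1.0]], 'view': [[0.0193, -0.9998, -0.0007, -0.0036], [0.9862, 0.0189, 0.1646, -0.5717], [-0.1645, -0.0039, 0.9864, -1.3433], [0.0, 0.0, 0.0, 1.0]]}
wrist {'K': [[309.7069, 0.0, 318.7739], [0.0, 309.7069, 200.9428], [0.0, 0.0, 1.0]], 'view': [[0.4255, 0.905, -0.0013, -0.5729], [-0.856, 0.402, -0.325, 0.0436], [-0.2936, 0.1394, 0.9457, -0.3795], [0.0, 0.0, 0.0, 1.0]]}
```

View pics/a_top.png

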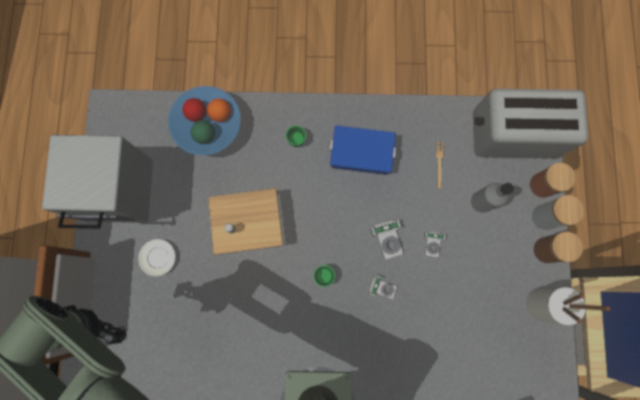

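View pics/a_side.png

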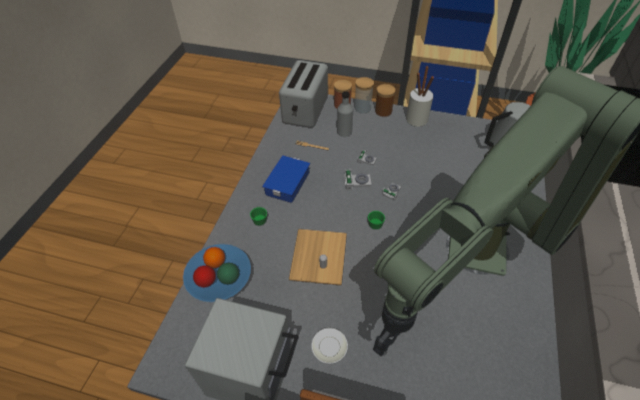

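View pics/a_wrist.png

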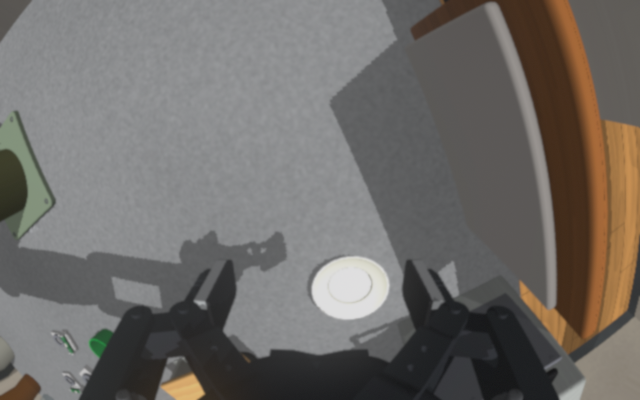

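The top view shows the board around (246,222) with the knob at (230,228). The largest of the three levels is at (388,240). Next I'll measure them.

```bash
cat > h.py <<'E'
from station import env, planner, optics, job
import cv2,numpy as np
from scipy.spatial.transform import Rotation as R
def bp(m,u,v,d):
    K=m["K"]; V=np.array(m["view"])
    u=np.asarray(u,float);v=np.asarray(v,float);d=np.asarray(d,float)
    c=np.stack([(u-K[0][2])/K[0][0]*d,-(v-K[1][2])/K[1][1]*d,-d],-1)
    return (c-V[:3,3])@V[:3,:3]
def ray(m,u,v,z):   # intersect pixel ray with z plane (pinhole)
    p0=bp(m,u,v,0.0*np.asarray(u,float)); p1=bp(m,u,v,1.0+0*np.asarray(u,float))
    t=(z-p0[...,2])/(p1[...,2]-p0[...,2]); return p0+(p1-p0)*t[...,None]
def wproj(m,P): # fisheye
    V=np.array(m["view"]);K=m["K"];c=np.atleast_2d(P)@V[:3,:3].T+V[:3,3]
    x,y,z=c[:,0],-c[:,1],-c[:,2]; r=np.hypot(x,y); th=np.arctan2(r,z); s=K[0][0]*th/np.maximum(r,1e-9)
    return np.stack([K[0][2]+s*x,K[1][2]+s*y],-1)
def wray(m,u,v,z):
    V=np.array(m["view"]);K=m["K"];x=(np.asarray(u,float)-K[0][2])/K[0][0];y=(np.asarray(v,float)-K[1][2])/K[1][1]
    th=np.hypot(x,y);s=np.sin(th)/np.maximum(th,1e-9)
    d=np.stack([s*x,-s*y,-np.cos(th)],-1)@V[:3,:3]; o=-V[:3,:3].T@V[:3,3]
    return o+d*((z-o[2])/d[...,2])[...,None]
def down(yaw): # tool z down, tool y at angle: R = Rz(yaw)*diag(1,-1,-1); tool x = (cos,sin)
    q=(R.from_euler('z',yaw)*R.from_quat([1,0,0,0])).as_quat(); return [q[3],q[0],q[1],q[2]]
def save(n,p,sc=None): cv2.imwrite(f"pics/{n}.png",p[:,:,::-1])
E
python3 - <<'E'
from h import *
m=optics.camera_model("top");p=cv2.imread("pics/a_top.png");d=np.load("pics/a_top.npy")
v,u=np.mgrid[0:400,0:640];P=bp(m,u,v,d)
def at(a,b):print((a,b),np.round(P[b,a],4))
for q in [(388,240),(391,245),(385,228),(434,243),(230,228),(246,222),(320,330),(324,275),(300,200)]:at(*q)
# board: z 0.06..0.09 region
roi=np.zeros((400,640),bool);roi[175:265,195:295]=1
b=roi&(P[...,2]>0.055)&(P[...,2]<0.095)
c=np.stack([P[b][:,0],P[b][:,1]],-1).astype(np.float32);print("board",b.sum(),cv2.minAreaRect(c*1000),c.mean(0))
A=np.c_[P[b][:,:2],np.ones(b.sum())];print("plane",np.linalg.lstsq(A,P[b][:,2],rcond=None)[0])
k=roi&(P[...,2]>0.105);print("knob",k.sum(),P[k].mean(0),P[k].min(0),P[k].max(0))
roi[:]=0;roi[210:265,365:412]=1
l=roi&(P[...,2]>0.008)
c=np.float32(P[l][:,:2]);print("lev",l.sum(),cv2.minAreaRect(c*1000),c.mean(0))
hh=roi&(P[...,2]>0.028);print("head",cv2.minAreaRect(np.float32(P[hh][:,:2])*1000),P[hh].mean(0))
cr=cv2.resize(p[205:305,360:460],None,fx=6,fy=6,interpolation=2);cv2.imwrite("pics/b1.png",cr)
E
```

```text
(388, 240) [ 0.4808 -0.2021  0.0137]
(391, 245) [ 4.671e-01 -2.131e-01  1.000e-04]
(385, 228) [ 0.5136 -0.1897  0.0397]
(434, 243) [ 0.4744 -0.3396  0.0142]
(230, 228) [0.4947 0.2517 0.1257]
(246, 222) [0.5192 0.2165 0.0728]
(320, 330) [ 0.2143 -0.0033  0.0074]
(324, 275) [ 0.3734 -0.0122  0.0047]
(300, 200) [0.5999 0.0653 0.0009]
board 3928 ((524.9297485351562, 221.8018035888672), (170.42335510253906, 201.09141540527344), 8.56692886352539) [0.5239875  0.21972817]
plane [ 0.00374393 -0.01823036  0.07471981]
knob 102 [0.45248691 0.181506   0.50350817] [0.34279776 0.00199658 0.10587912] [0.51040117 0.26925988 1.41905596]
lev 687 ((458.54046630859375, -124.04403686523438), (119.47211456298828, 320.7129211425781), 22.12976837158203) [ 0.4876386 -0.1973393]
head ((448.980224609375, -109.05973815917969), (81.11622619628906, 296.4002380371094), 28.409303665161133) [ 0.50638474 -0.18238662  0.11003323]
```

View pics/b1.png

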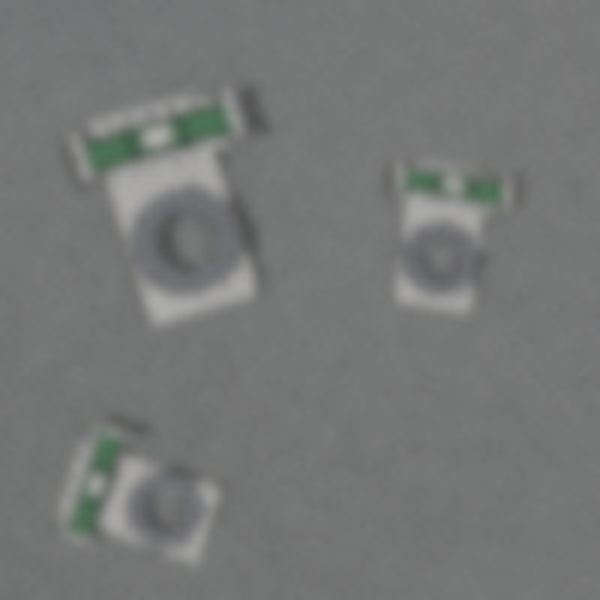

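The picture shows the large level with its collar at about (391,245) in the full frame and its head pointing up and slightly left, a yaw of about 15°. Next I'll take a closer look with the wrist camera.

```bash
python3 - <<'E'
from h import *
m=optics.camera_model("wrist");V=np.array(m["view"]);s=env.get_state()
o=-V[:3,:3].T@V[:3,3];Rt=R.from_quat(np.roll(s["eef_rot"],-1))
print("cam in tool",Rt.inv().apply(o-s["tool_pos"]),wproj(m,s["tool_pos"]))
mt=optics.camera_model("top")
print(ray(mt,np.array([390.8,386.2]),np.array([245,227.5]),np.array([.024,.03])))
yaw=np.deg2rad(15);x=np.array([np.cos(yaw),np.sin(yaw),0])
c=np.array([0.465,-0.205,0]);
env.move_pose((c-0.05*x+[0,0,0.21]).tolist(),down(yaw))
s=env.get_state();print(s["clock"],s["qpos"],s["tool_pos"])
m=optics.camera_model("wrist");p,d=optics.grab_frame("wrist");save("c1",p)
np.savez("pics/c1.npz",d=d,view=m["view"],K=m["K"])
E
```

```text
cam in tool [ 0.08225313 -0.00129257 -0.17699288] [[320.54392292 233.06746398]]
[[ 0.46504745 -0.20886554  0.024     ]
 [ 0.5163653  -0.19458353  0.03      ]]
2.825 [-6.64997666e-01 -3.17077754e-02  1.77108506e+00  2.22733264e-04
  1.40230469e+00  6.42734472e-01] [ 0.41700909 -0.21735607  0.2099806 ]
```

View pics/c1.png

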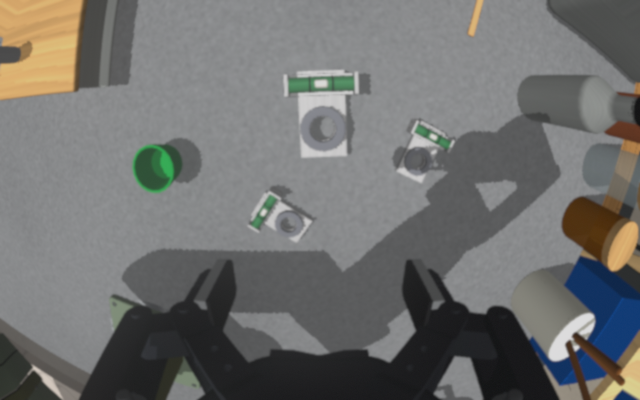

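The wrist view shows the level with its collar ring at about (324,128), its head spanning (284–358, 72–95), and the near plate edge at y≈157. I'll fit its pose from depth.

```bash
cat >> h.py <<'E'
def wcloud(m,d,u,v):
    V=np.array(m["view"]);K=m["K"];x=(np.asarray(u,float)-K[0][2])/K[0][0];y=(np.asarray(v,float)-K[1][2])/K[1][1]
    th=np.hypot(x,y);s=np.sin(th)/np.maximum(th,1e-9)
    r=np.stack([s*x,-s*y,-np.cos(th)],-1); r=r/np.maximum(-r[...,2:],1e-3)*d[...,None]
    return (r-V[:3,3])@V[:3,:3]
E
python3 - <<'E'
from h import *
z=np.load("pics/c1.npz");m=dict(K=z["K"],view=z["view"]);d=z["d"];p=cv2.imread("pics/c1.png")
v,u=np.mgrid[0:400,0:640];P=wcloud(m,d,u,v)
for q in [(324,145),(324,80),(310,128),(380,60),(270,130),(320,155)]:print(q,P[q[1],q[0]])
sub=P[60:165,275:365].reshape(-1,3)
g=(sub[:,2]>0.006)&(sub[:,2]<0.06);S=sub[g];print(len(S),cv2.minAreaRect(np.float32(S[:,:2]*1000)))
for n,lo,hi in(("plate",.009,.0185),("collar",.0195,.0275),("head",.029,.045)):
    T=S[(S[:,2]>lo)&(S[:,2]<hi)];print(n,len(T),T.mean(0),cv2.minAreaRect(np.float32(T[:,:2]*1000)))
# image-based: bright plate
cr=cv2.resize(p[55:175,265:375],None,fx=5,fy=5,interpolation=2);cv2.imwrite("pics/c2.png",cr)
# rays of key pixels
for n,a,b,h in(("ringouter centre",324,128.5,.024),("vialL",287,85,.026),("vialR",357,82,.026),("nearL",301,158,.014),("nearR",347.5,156,.014)):
    print(n,wray(m,np.array(a),np.array(b),h))
E
```

```text
(324, 145) [ 0.44771708 -0.21741071  0.02415468]
(324, 80) [ 0.52093155 -0.19730517  0.03484852]
(310, 128) [ 0.4620598  -0.19629128  0.014725  ]
(380, 60) [ 0.56747102 -0.25664166  0.00096312]
(270, 130) [ 0.4458891  -0.14826912  0.00081321]
(320, 155) [ 0.43300822 -0.2165473   0.01359255]
4207 ((482.1581115722656, -204.82986450195312), (105.34932708740234, 84.10682678222656), 16.817691802978516)
plate 1873 [ 0.48486763 -0.20476916  0.01400402] ((481.884033203125, -203.92312622070312), (105.34932708740234, 75.61394500732422), 16.817691802978516)
collar 1122 [ 0.4680094  -0.20983699  0.02332957] ((484.2699279785156, -204.30245971679688), (92.66000366210938, 78.16358184814453), 18.005046844482422)
head 1142 [ 0.51623478 -0.19478872  0.03340174] ((516.7096557617188, -194.34732055664062), (25.299287796020508, 84.09834289550781), 17.566457748413086)
ringouter centre [ 0.46663658 -0.21224699  0.024     ]
vialL [ 0.50527892 -0.15788231  0.026     ]
vialR [ 0.529727  -0.2342231  0.026    ]
nearL [ 0.42347111 -0.19503874  0.014     ]
nearR [ 0.44079837 -0.24931344  0.014     ]
```

View pics/c2.png

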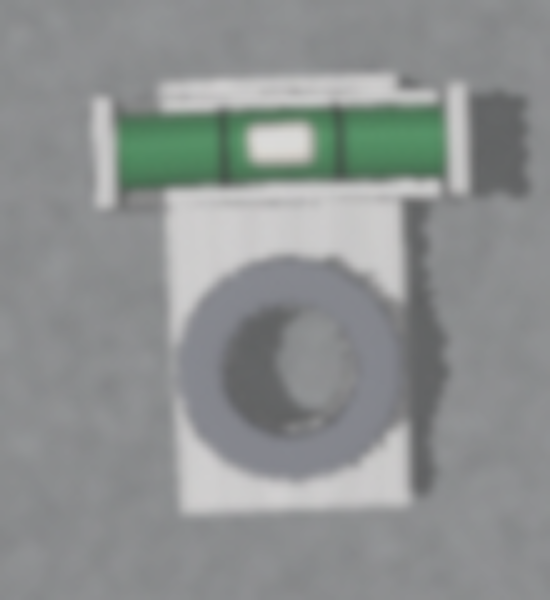

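```bash
python3 - <<'E'
from h import *
yaw=np.deg2rad(17.2);x=np.array([np.cos(yaw),np.sin(yaw),0]);o=np.array([.466,-.2102,0]);g=o+.010*x
env.set_gripper(0.74,60)
env.move_pose((g+[0,0,.05]).tolist(),down(yaw))
print(env.get_state()["clock"],env.get_state()["width"])
h=env.move_l((g+[0,0,-.012]).tolist(),vel=.04,max_force=5)
s=env.get_state();print(h,s["tool_pos"],s["force"],s["clock"])
zt=s["tool_pos"][2]
m=optics.camera_model("wrist");p,d=optics.grab_frame("wrist");save("d1",p)
E
```

```text
3.95 0.7371480203246029
False [ 0.47580906 -0.20741106 -0.01169919] [-0.03356588 -0.6081591   0.20223268] 5.65
```

View pics/d1.png

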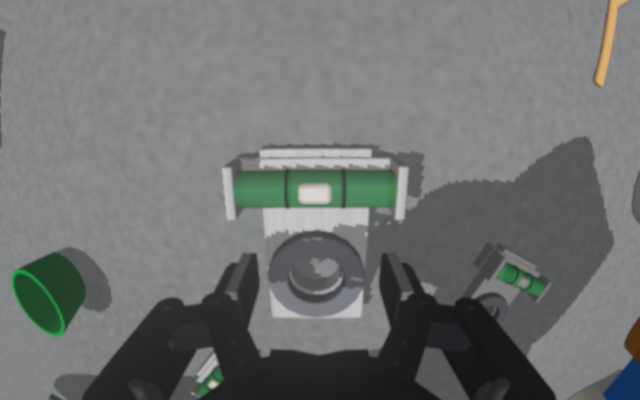

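The fingers straddle the plate evenly, and there is no floor contact yet because the partly open pads stand further back. I'll keep descending until they touch, back off, and grip.

```bash
python3 - <<'E'
from h import *
yaw=np.deg2rad(17.2);x=np.array([np.cos(yaw),np.sin(yaw),0]);o=np.array([.466,-.2102,0]);g=o+.010*x
h=env.move_l((g+[0,0,-.018]).tolist(),vel=.015,max_force=4)
s=env.get_state();print(h,s["tool_pos"],s["force"],s["clock"])
E
```

```text
False [ 0.4754248  -0.20716857 -0.01816543] [-0.45462072  0.60969073  0.46544938] 6.25
```

```bash
python3 - <<'E'
from h import *
s=env.get_state();print(s["tool_pos"],s["eef_rot"],env.tcp_to_grasp)
m=optics.camera_model("wrist");p,d=optics.grab_frame("wrist");save("d2",p)
v,u=np.mgrid[0:400,0:640];P=wcloud(m,d,u,v)
Rt=R.from_quat(np.roll(s["eef_rot"],-1));T=Rt.inv().apply((P-s["tool_pos"]).reshape(-1,3)).reshape(P.shape)
for a,b in [(245,262),(250,262),(255,262),(250,275),(252,290),(240,262),(385,262),(388,275),(392,262),(318,310),(300,150)]:print((a,b),np.round(P[b,a],4),np.round(T[b,a],4))
cv2.imwrite("pics/d3.png",cv2.resize(p[220:330,200:440],None,fx=3.3,fy=3.3)[:,:,::-1])
E
```

```text
[ 0.4754248  -0.20716857 -0.01816543] [-1.16019018e-04  9.88755122e-01  1.49543551e-01 -1.44714270e-04] 0.0187
(245, 262) [ 0.4767 -0.1727  0.0352] [ 0.0114 -0.0326 -0.0533]
(250, 262) [ 0.4777 -0.175   0.0355] [ 0.0117 -0.0301 -0.0537]
(255, 262) [ 0.4734 -0.1768  0.0275] [ 0.007  -0.0296 -0.0456]
(250, 275) [ 0.4739 -0.1767  0.0403] [ 0.0075 -0.0296 -0.0585]
(252, 290) [ 0.4655 -0.1793  0.0399] [-0.0013 -0.0296 -0.0581]
(240, 262) [ 0.4754 -0.1703  0.0345] [ 0.0109 -0.0353 -0.0527]
(385, 262) [ 0.4943 -0.2367  0.0314] [ 0.0093  0.0338 -0.0496]
(388, 275) [ 0.4919 -0.2377  0.039 ] [ 0.0067  0.034  -0.0572]
(392, 262) [ 0.4971 -0.2384  0.0353] [ 0.0115  0.0362 -0.0534]
(318, 310) [ 0.451  -0.2163  0.0233] [-0.026   0.0015 -0.0415]
(300, 150) [ 0.5301 -0.1828  0.0116] [ 0.0594 -0.0071 -0.0298]
```

View pics/d3.png

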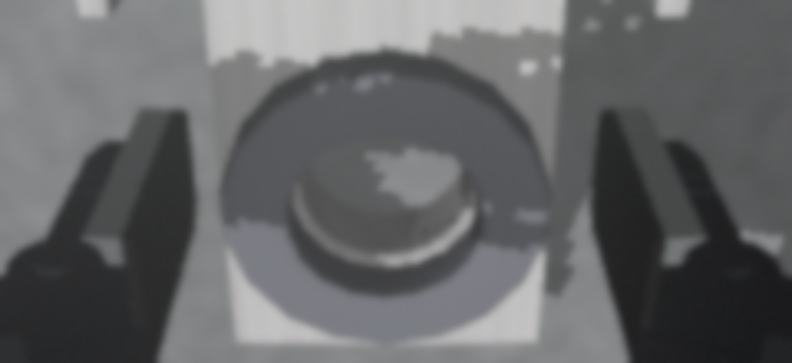

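```bash
python3 - <<'E'
from h import *
s=env.get_state()
m=optics.camera_model("wrist");p,d=optics.grab_frame("wrist")
v,u=np.mgrid[0:400,0:640];P=wcloud(m,d,u,v)
Rt=R.from_quat(np.roll(s["eef_rot"],-1));T=Rt.inv().apply((P-s["tool_pos"]).reshape(-1,3)).reshape(P.shape)
for sl in ((slice(245,300),slice(225,262)),(slice(245,300),slice(378,415))):
    t=T[sl].reshape(-1,3);w=P[sl].reshape(-1,3)
    k=(np.abs(t[:,1])>.027)&(np.abs(t[:,1])<.048)&(np.abs(t[:,0])<.0125)
    zz=w[k][:,2];print(k.sum(),np.percentile(zz,[0,2,5,10,30,50,90]));
    kk=k&(w[:,2]>.004);i=np.argsort(w[kk][:,2])[:6];print(np.round(t[kk][i],4),np.round(w[kk][i],4))
a=T[245:300:5,244];print(np.round(np.c_[a,P[245:300:5,244,2]],4))
a=T[245:300:5,257];print(np.round(np.c_[a,P[245:300:5,257,2]],4))
E
```

```text
1704 [-0.00228349 -0.00135877 -0.00101504 -0.0005581   0.03011817  0.03844305
  0.05745297]
[[ 0.0018 -0.0296 -0.0397]
 [ 0.008  -0.03   -0.0402]
 [ 0.0009 -0.0296 -0.0402]
 [ 0.0003 -0.0296 -0.0402]
 [-0.0027 -0.0299 -0.0404]
 [ 0.0016 -0.0295 -0.0404]] [[ 0.4685 -0.1784  0.0216]
 [ 0.4743 -0.1762  0.0221]
 [ 0.4676 -0.1787  0.0221]
 [ 0.467  -0.1788  0.0222]
 [ 0.4641 -0.1795  0.0224]
 [ 0.4684 -0.1786  0.0224]]
1616 [-0.00237762 -0.00109817 -0.0007422  -0.00016699  0.03258371  0.04003367
  0.05781354]
[[ 0.0005  0.0339 -0.0397]
 [ 0.0019  0.0337 -0.04  ]
 [ 0.0004  0.0338 -0.0404]
 [-0.0008  0.0339 -0.0405]
 [ 0.0077  0.0336 -0.0406]
 [-0.0025  0.034  -0.0407]] [[ 0.4861 -0.2394  0.0216]
 [ 0.4874 -0.2389  0.0219]
 [ 0.4859 -0.2394  0.0223]
 [ 0.4848 -0.2398  0.0225]
 [ 0.4928 -0.2371  0.0225]
 [ 0.4832 -0.2404  0.0226]]
[[ 0.0023 -0.0418 -0.0181  0.    ]
 [-0.0011 -0.0422 -0.018  -0.0001]
 [ 0.0111 -0.0347 -0.0462  0.0281]
 [ 0.0117 -0.0333 -0.0521  0.034 ]
 [ 0.0113 -0.0325 -0.0559  0.0379]
 [ 0.0108 -0.0318 -0.0595  0.0415]
 [ 0.0117 -0.0305 -0.0652  0.0471]
 [ 0.0113 -0.0298 -0.0685  0.0505]
 [ 0.0098 -0.0296 -0.0702  0.0521]
 [ 0.0077 -0.0297 -0.0708  0.0528]
 [ 0.0063 -0.0295 -0.0726  0.0545]]
[[ 0.0023 -0.034  -0.0179 -0.0002]
 [-0.0013 -0.0345 -0.0172 -0.0008]
 [-0.0048 -0.0348 -0.0172 -0.0009]
 [ 0.0061 -0.0293 -0.042   0.024 ]
 [ 0.0034 -0.0295 -0.0424  0.0243]
 [ 0.0007 -0.0296 -0.043   0.0249]
 [-0.001  -0.0294 -0.0451  0.0271]
 [-0.0041 -0.0297 -0.045   0.0269]
 [-0.0071 -0.03   -0.0453  0.0272]
 [-0.0095 -0.03   -0.0465  0.0284]
 [-0.01   -0.0294 -0.0502  0.0321]]
```

```bash
python3 - <<'E'
from h import *
s=env.get_state();print(s["width"],s["qpos"])
m=optics.camera_model("wrist");Rt=R.from_quat(np.roll(s["eef_rot"],-1))
for z in (0,-.009,-.02,-.03,-.04):
    print(z,wproj(m,s["tool_pos"]+Rt.apply([[.011,-.0315,z],[.011,.0315,z]])).round(1).tolist())
V=m["view"];o=-V[:3,:3].T@V[:3,3];print(Rt.inv().apply(o-s["tool_pos"]),Rt.inv().apply(-V[2,:3]),Rt.inv().apply(V[0,:3]))
pt,dt=optics.grab_frame("top");ps,ds=optics.grab_frame("side");save("e_s",ps)
cv2.imwrite("pics/e_side.png",cv2.resize(ps[100:260,280:480],None,fx=4,fy=4,interpolation=2)[:,:,::-1])
E
```

```text
0.7405145789003125 [-5.77931301e-01  3.74445648e-01  1.83468451e+00 -2.81136086e-05
  9.32413369e-01  6.92652335e-01]
0 [[265.2, 219.7], [366.3, 219.8]]
-0.009 [[262.8, 225.4], [368.4, 225.5]]
-0.02 [[259.5, 233.1], [371.3, 233.3]]
-0.03 [[256.3, 240.9], [374.1, 241.1]]
-0.04 [[252.7, 249.6], [377.3, 249.8]]
[ 0.08386899  0.00192538 -0.17697481] [-3.23391396e-01  5.70304115e-05  9.46265292e-01] [3.00063873e-04 9.99999954e-01 4.22795447e-05]
```

View pics/e_side.png

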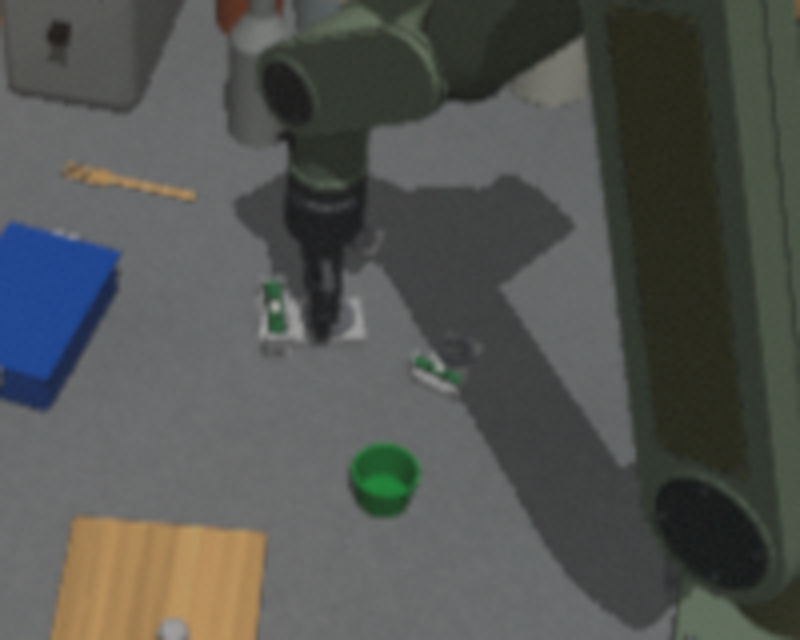

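```bash
python3 - <<'E'
from h import *
s=env.get_state()
m=optics.camera_model("wrist");p,d=optics.grab_frame("wrist")
v,u=np.mgrid[0:400,0:640];P=wcloud(m,d,u,v)
Rt=R.from_quat(np.roll(s["eef_rot"],-1));T=Rt.inv().apply((P-s["tool_pos"]).reshape(-1,3)).reshape(P.shape)
for a,b in [(318,350),(318,365),(318,380),(318,395),(280,360),(280,380),(225,300),(235,340)]:print((a,b),np.round(T[b,a],4),d[b,a])
ms=optics.camera_model("side");K=ms["K"];V=ms["view"]
def pr(X): c=X@V[:3,:3].T+V[:3,3];return np.c_[K[0,2]+K[0,0]*c[:,0]/-c[:,2],K[1,2]-K[1,1]*c[:,1]/-c[:,2]]
for z in (0,-.01,-.02,-.03,-.04):print(z,(pr(s["tool_pos"]+Rt.apply([[0.,-.036,z]]))-[280,100])*4)
E
```

```text
(318, 350) [-0.0845  0.0014 -0.0169] 0.20596482
(318, 365) [ 0.0109  0.0017 -0.114 ] 0.0831689
(318, 380) [ 0.0111  0.0017 -0.1201] 0.07737355
(318, 395) [ 0.0115  0.0018 -0.1259] 0.07176868
(280, 360) [ 0.0108 -0.0098 -0.1122] 0.084883206
(280, 380) [ 0.0108 -0.009  -0.1202] 0.07736028
(225, 300) [ 0.0128 -0.0336 -0.0853] 0.10977524
(235, 340) [ 0.0173 -0.0231 -0.111 ] 0.08397752
0 [[319.0247494  362.07512662]]
-0.01 [[319.55269141 355.41551425]]
-0.02 [[320.08524743 348.69769935]]
-0.03 [[320.62247822 341.92091555]]
-0.04 [[321.1644456  335.08438299]]
```

Three things agree that the real fingertips end about 38 mm behind the reported TCP: the wrist depth, the side view, and the lack of contact at z=-18 mm. The offset is in z only, so I'll find the surface by touch.

```bash
python3 - <<'E'
from h import *
s=env.get_state();g=s["tool_pos"]
yaw=np.deg2rad(17.2);x=np.array([np.cos(yaw),np.sin(yaw),0]);o=np.array([.466,-.2102,0]);g=o+.010*x
h=env.move_l((g+[0,0,-.048]).tolist(),vel=.025,max_force=4)
s=env.get_state();print(h,s["tool_pos"],s["force"],s["clock"])
if h:
    z=s["tool_pos"][2]+.0025
    env.move_l([g[0],g[1],z],vel=.05)
    env.set_gripper(0.0,60)
    s=env.get_state();print(s["width"],s["tool_pos"],s["force"],s["clock"])
p,d=optics.grab_frame("wrist");save("f1",p)
E
```

```text
True [ 0.47537465 -0.20717517 -0.04070259] [-1.77392087  0.49425312  4.81864561] 7.3667
0.6400673761316812 [ 0.47566078 -0.2071711  -0.03795363] [0.45850377 0.54420613 3.64429062] 7.85
```

View pics/f1.png

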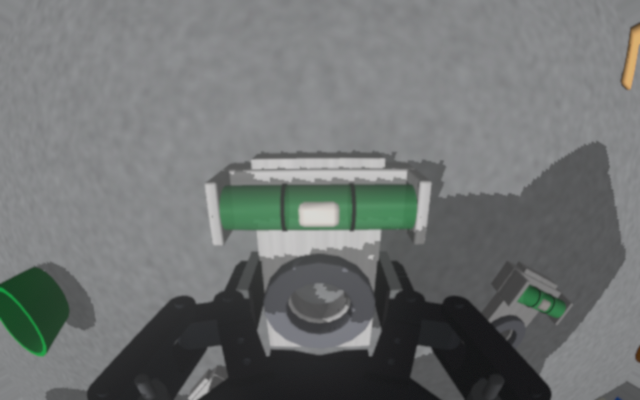

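Gripped: width reads about 54 mm and the level is held square. I'll lift it and look at the knob.

```bash
python3 - <<'E'
from h import *
s=env.get_state();g=s["tool_pos"]
env.move_l([g[0],g[1],.13],vel=.2)
s=env.get_state();print(s["width"],s["force"],s["clock"])
by=np.deg2rad(8.57);x=np.array([np.cos(by),np.sin(by),0]);k=np.array([.4991,.2584,0])
t=k+(.010-.09)*x
env.move_pose((t+[0,0,.15]).tolist(),down(by))
s=env.get_state();print(s["width"],s["force"],s["torque"],s["clock"],s["tool_pos"],s["qpos"])
m=optics.camera_model("wrist");p,d=optics.grab_frame("wrist");save("g1",p);np.savez("pics/g1.npz",d=d,view=m["view"],K=m["K"],tp=s["tool_pos"],tr=s["eef_rot"])
pt,dt=optics.grab_frame("top");save("g_top",pt);np.save("pics/g_top.npy",dt)
E
```

```text
0.6383862684034269 [-0.85162744  0.76862387 -2.98478321] 8.8917
0.6381672169241019 [ 0.51550062  0.10994984 -3.84313343] [ 0.04749516  0.06554715 -0.00674379] 10.5667 [0.42039798 0.24578215 0.14980485] [ 3.51421516e-01  6.40786649e-02  1.80343295e+00 -4.58179180e-04
  1.27430897e+00  1.77374847e+00]
```

View pics/g1.png

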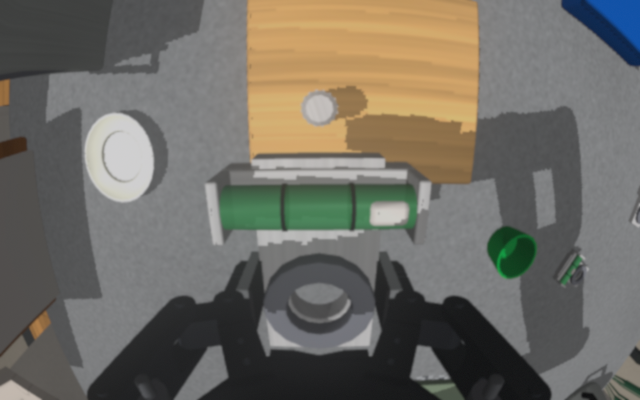

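The knob top is at (319,108) in the wrist view, and the held collar is centred near (319,301). I'll measure both in the same camera.

```bash
python3 - <<'E'
from h import *
z=np.load("pics/g1.npz");m=dict(K=z["K"],view=z["view"]);d=z["d"];p=cv2.imread("pics/g1.png")
v,u=np.mgrid[0:400,0:640];P=wcloud(m,d,u,v)
Rt=R.from_quat(np.roll(z["tr"],-1));tp=z["tp"]
T=Rt.inv().apply((P-tp).reshape(-1,3)).reshape(P.shape)
S=P[80:135,290:350].reshape(-1,3)
k=S[(S[:,2]>.112)&(S[:,2]<.135)];c=cv2.minEnclosingCircle(np.float32(k[:,:2]*1000));print("knob",len(k),k.mean(0),c,np.percentile(k[:,2],[50,90]))
kt=S[(S[:,2]>.1215)&(S[:,2]<.135)];print("top",len(kt),kt.mean(0),cv2.minEnclosingCircle(np.float32(kt[:,:2]*1000)),cv2.minAreaRect(np.float32(kt[:,:2]*1000)))
print("ray",wray(m,np.array(319.),np.array(107.),.125))
# collar in tool frame: plane
S=T[245:350,260:380].reshape(-1,3);print(np.percentile(S[:,2],[5,25,50,75]))
# level underside at tool z=-.038 -> collar top at -.062
k=S[(np.abs(S[:,2]+.062)<.0045)&(np.abs(S[:,1])<.030)&(S[:,0]<.03)];print("collar",len(k),k.mean(0),cv2.minAreaRect(np.float32(k[:,:2]*1000)),k.min(0),k.max(0))
S=T[170:245,205:435].reshape(-1,3);k=S[(S[:,2]<-.062)];print("head",len(k),cv2.minAreaRect(np.float32(k[:,:2]*1000)),k.mean(0))
b=P[0:200,250:475].reshape(-1,3);b=b[(b[:,2]>.06)&(b[:,2]<.09)];A=np.c_[b[:,:2],np.ones(len(b))];f=np.linalg.lstsq(A,b[:,2],rcond=None)[0];print("plane",f,"at knob",f@[.4991,.2584,1])
e=cv2.Canny(cv2.cvtColor(p,6),60,150)
pts=[(249,100),(249,150),(478,60),(474,130)];print(np.array([wray(m,np.array(a*1.),np.array(bb*1.),.072) for a,bb in pts]).round(4))
cv2.imwrite("pics/g2.png",np.hstack([cv2.resize(p[80:140,290:350],None,fx=6,fy=6,interpolation=2),cv2.resize(p[240:360,260:380],(360,360),interpolation=2)]))
E
```

```text
knob 1035 [0.49808292 0.25537174 0.12357141] ((497.91168212890625, 255.3427734375), 12.9114351272583) [0.12399734 0.12511642]
top 954 [0.49821992 0.25533775 0.12392685] ((498.16278076171875, 255.29498291015625), 11.810962677001953) ((498.0063171386719, 255.04360961914062), (22.57708168029785, 22.875659942626953), 8.05445384979248)
ray [0.49872021 0.2554881  0.125     ]
[-0.06199351 -0.06112891 -0.05607708 -0.05089693]
collar 5813 [-0.00602591  0.00220834 -0.06096261] ((-9.638044357299805, 1.782796859741211), (54.6703987121582, 55.101985931396484), 1.002943992614746) [-0.03699066 -0.02570588 -0.06644717] [ 0.01769046  0.02945983 -0.05750336]
head 10939 ((57.17803955078125, 1.2325935363769531), (84.7530746459961, 53.9494743347168), 89.88846588134766) [ 0.04556927  0.00156889 -0.07123457]
plane [ 0.00419723 -0.01827496  0.07475866] at knob 0.07213124783860779
[[0.4959 0.3131 0.072 ]
 [0.454  0.3084 0.072 ]
 [0.5674 0.125  0.072 ]
 [0.5044 0.1165 0.072 ]]
```

View pics/g2.png

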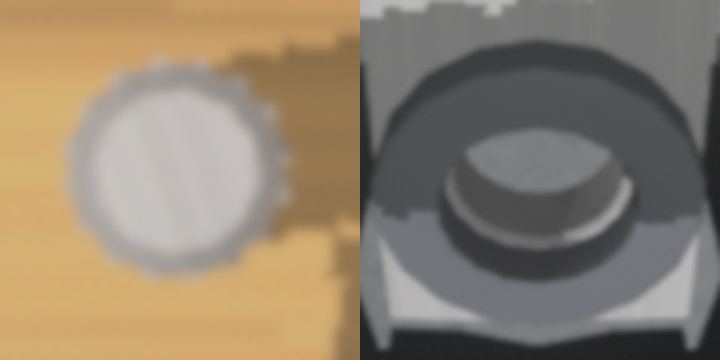

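```bash
python3 - <<'E'
from h import *
z=np.load("pics/g1.npz");m=dict(K=z["K"],view=z["view"]);d=z["d"]
v,u=np.mgrid[0:400,0:640];P=wcloud(m,d,u,v)
mask=(P[...,2]>.055)&(P[...,2]<.09)
def edge(rows,left):
    pts=[]
    for r in rows:
        c=np.where(mask[r,235:500])[0]+235
        e=c[0] if left else c[-1]
        pts.append(P[r,e,:2])
    pts=np.array(pts);vx,vy,x0,y0=cv2.fitLine(np.float32(pts),cv2.DIST_HUBER,0,.01,.01).ravel();return np.rad2deg(np.arctan2(vy,vx)*np.sign(vx)) if vx>0 else np.rad2deg(np.arctan2(-vy,-vx))
print(edge(range(20,145),True),edge(range(20,165),False))
by=np.deg2rad(8.4);Rz=R.from_euler('z',by)
k=np.array([.4982,.2553,0]);off=Rz.apply([-.0096,-.0018,0]);t=k-off;print(t)
env.move_pose((t+[0,0,.178]).tolist(),down(by))
s=env.get_state();print(s["clock"],s["tool_pos"],s["force"])
m=optics.camera_model("wrist");p,d=optics.grab_frame("wrist");save("i1",p)
cv2.imwrite("pics/i2.png",cv2.resize(p[160:380,200:440],None,fx=3,fy=2.7,interpolation=2)[:,:,::-1])
E
```

```text
8.729798 8.681255
[0.50743406 0.25848309 0.        ]
11.125 [0.50868195 0.25774563 0.178055  ] [-0.70709031 -0.17819518 -3.249266  ]
```

View pics/i2.png

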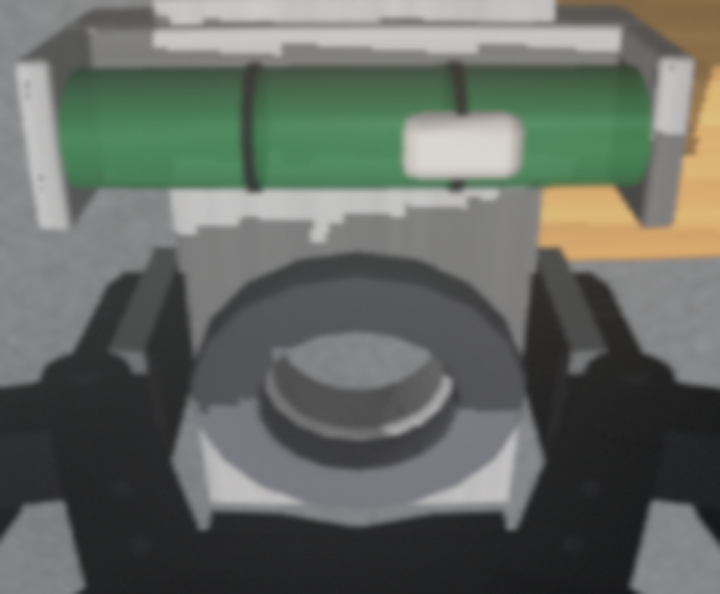

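The board edges give a yaw of 8.7°. Now I'll lower the level over the knob with a force guard.

```bash
python3 - <<'E'
from h import *
by=np.deg2rad(8.7);Rz=R.from_euler('z',by)
k=np.array([.4982,.2553,0]);t=k-Rz.apply([-.0096,-.0018,0])
f=dict(position=None)
env.move_pose((t+[0,0,.168]).tolist(),down(by));env.dwell(.15)
s=env.get_state();print(s["clock"],s["tool_pos"],s["force"])
h=env.move_l((t+[0,0,.050]).tolist(),vel=.07,max_force=8)
s=env.get_state();print(h,s["clock"],s["tool_pos"],s["force"],s["torque"])
if not h:
    h=env.move_l((t+[0,0,.028]).tolist(),vel=.03,max_force=6)
    s=env.get_state();print(h,s["clock"],s["tool_pos"],s["force"],s["torque"])
m=optics.camera_model("wrist");p,d=optics.grab_frame("wrist");save("j1",p)
E
```

```text
11.575 [0.50692375 0.2585625  0.16802061] [ 0.59058716  0.07594984 -2.58302338]
False 13.4083 [0.50789043 0.25869121 0.05057706] [-0.49031385 -0.22982088 -3.15782127] [-0.0088962   0.05856593 -0.00634954]
True 13.9417 [0.50736666 0.25848601 0.03513349] [-0.55855604  0.53152123  5.8689473 ] [-0.23352155  0.0518455  -0.08308522]
```

View pics/j1.png

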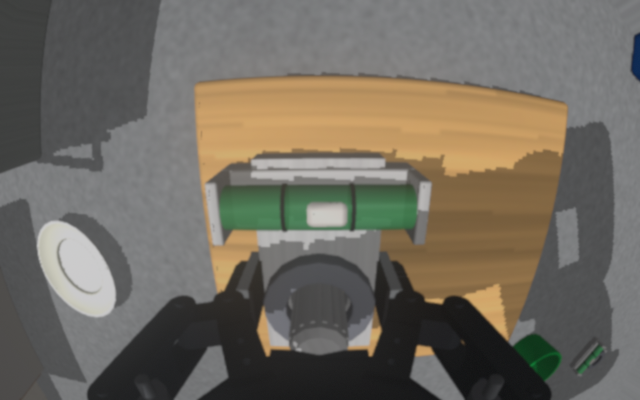

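The level is seated at the expected height (touch at tool z=0.035). The knob stands centred in the collar and there are no side loads. I'll release, rise, and read the bubble.

```bash
python3 - <<'E'
from h import *
by=np.deg2rad(8.7)
env.set_gripper(0.80,60)
s=env.get_state();g=s["tool_pos"];print(s["clock"],s["tool_pos"],s["force"],s["width"])
env.move_l([g[0],g[1],.095],vel=.1)
k=np.array([.4982,.2553,0]);
t=k+R.from_euler('z',by).apply([0,.0018,0])
env.move_l((t+[0,0,.095]).tolist(),vel=.05)
env.set_gripper(0.38,60)
env.dwell(.8)
s=env.get_state();print(s["clock"],s["tool_pos"],s["force"],s["width"])
m=optics.camera_model("wrist");p,d=optics.grab_frame("wrist");save("k1",p);np.savez("pics/k1.npz",d=d,view=m["view"],K=m["K"],tp=s["tool_pos"],tr=s["eef_rot"])
E
```

```text
14.2833 [0.50552776 0.25784947 0.03334881] [ 0.38868646 -0.47848318  0.60282129] 0.7983375432157155
16.5833 [0.49795259 0.25706441 0.09501769] [ 0.50527358 -0.48097896 -0.41432539] 0.3813961058799011
```

View pics/k1.png

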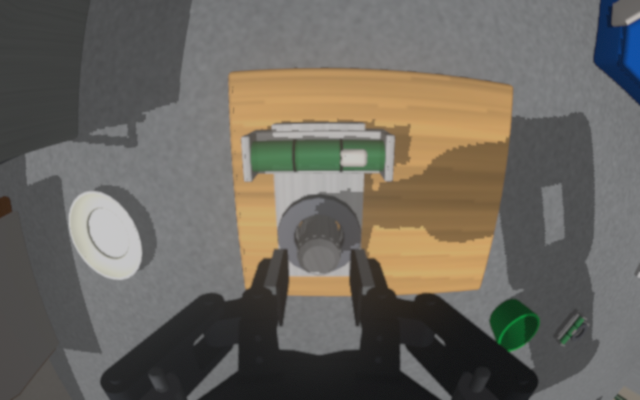

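The level lies flat along the board. The lines are at u≈294 and 342 and the bubble at u≈353, which is about 19 mm towards −y, so roughly 0.95 rad clockwise. I'll check the centring before pressing.

```bash
python3 - <<'E'
from h import *
z=np.load("pics/k1.npz");m=dict(K=z["K"],view=z["view"]);d=z["d"];p=cv2.imread("pics/k1.png")
v,u=np.mgrid[0:400,0:640];P=wcloud(m,d,u,v)
Rt=R.from_quat(np.roll(z["tr"],-1));tp=z["tp"];T=Rt.inv().apply((P-tp).reshape(-1,3)).reshape(P.shape)
r=(slice(225,275),slice(295,345));S=P[r].reshape(-1,3);t=T[r].reshape(-1,3)
k=(S[:,2]>.1225)&(S[:,2]<.135);print("knobtop tool",k.sum(),t[k].mean(0),cv2.minAreaRect(np.float32(t[k][:,:2]*1000)),S[k].mean(0))
for sl in ((slice(245,300),slice(255,290)),(slice(245,300),slice(348,390))):
    t=T[sl].reshape(-1,3);w=P[sl].reshape(-1,3)
    k=(np.abs(t[:,1])>.012)&(np.abs(t[:,1])<.035)&(np.abs(t[:,0])<.0125)&(w[:,2]>.105)
    i=np.argsort(w[k][:,2])[:400:60];print(np.round(t[k][i],4))
c=(slice(190,280),slice(275,365));S=P[c].reshape(-1,3);t=T[c].reshape(-1,3);k=(S[:,2]>.091)&(S[:,2]<.101);print("collar",cv2.minAreaRect(np.float32(t[k][:,:2]*1000)),np.median(S[k][:,2]))
cv2.imwrite("pics/k2.png",cv2.resize(p[120:300,230:410],None,fx=4.4,fy=3.3,interpolation=2))
E
```

```text
knobtop tool 1003 [ 0.00093819  0.00163455 -0.02910452] ((0.6123437881469727, 1.6421089172363281), (21.595399856567383, 21.66863441467285), 62.299842834472656) [0.49922127 0.25562566 0.12412002]
[[-0.0009 -0.0145 -0.0351]
 [ 0.007  -0.0143 -0.0394]
 [ 0.0106 -0.0143 -0.0428]
 [ 0.0074 -0.0263 -0.0447]
 [ 0.0114 -0.0207 -0.0466]
 [ 0.0114 -0.0147 -0.0483]
 [ 0.0081 -0.0264 -0.0498]]
[[-0.0009  0.0179 -0.0351]
 [ 0.0048  0.0178 -0.0397]
 [ 0.0115  0.0242 -0.0425]
 [ 0.0074  0.0277 -0.0445]
 [ 0.0115  0.0208 -0.0465]
 [ 0.0072  0.0272 -0.048 ]
 [ 0.0095  0.0181 -0.0497]]
collar ((0.8891181945800781, 1.6995201110839844), (51.80852508544922, 53.072242736816406), 3.890448808670044) 0.09581604705563868
```

View pics/k2.png

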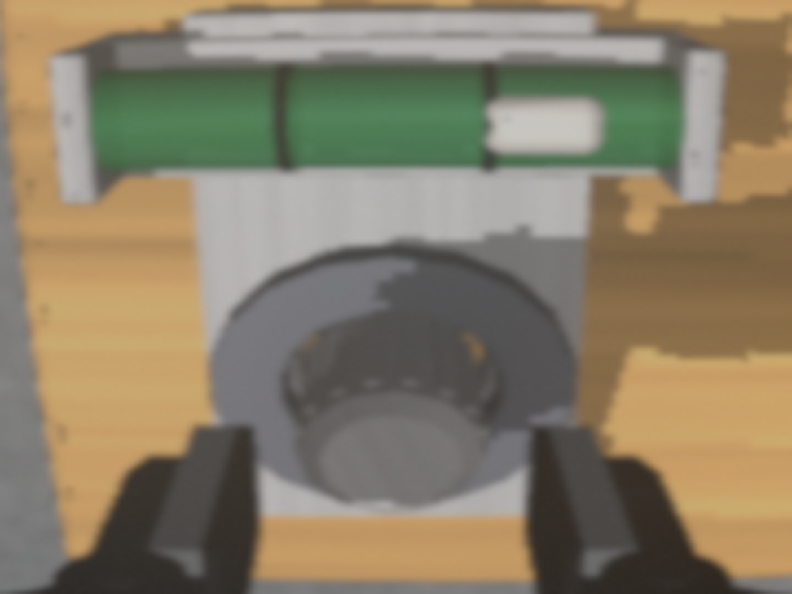

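Knob and fingers are centred within 1 mm. I'll pre-turn counter-clockwise, descend to the collar, press and grip.

```bash
python3 - <<'E'
from h import *
by=np.deg2rad(8.7)
t=np.array([.4980,.2571,0])+R.from_euler('z',by).apply([.0005,0,0])
env.move_pose((t+[0,0,.095]).tolist(),down(by+.5));env.dwell(.1)
s=env.get_state();print(s["clock"],s["tool_pos"],s["force"],s["qpos"])
h=env.move_l((t+[0,0,.050]).tolist(),vel=.04,max_force=3)
s=env.get_state();print(h,s["clock"],s["tool_pos"],s["force"],s["torque"])
m=optics.camera_model("wrist");p,d=optics.grab_frame("wrist");save("l1",p)
E
```

```text
17.2833 [0.49848897 0.25719465 0.09500231] [ 0.09930729  0.46293013 -0.4584207 ] [3.22035376e-01 2.80668530e-01 1.67314788e+00 7.23434124e-06
 1.18777910e+00 1.24238304e+00]
True 18.1667 [0.49813281 0.25688631 0.05639981] [0.10651288 0.66946662 5.28530901] [-0.08958434 -0.04347512 -0.00081862]
```

View pics/l1.png

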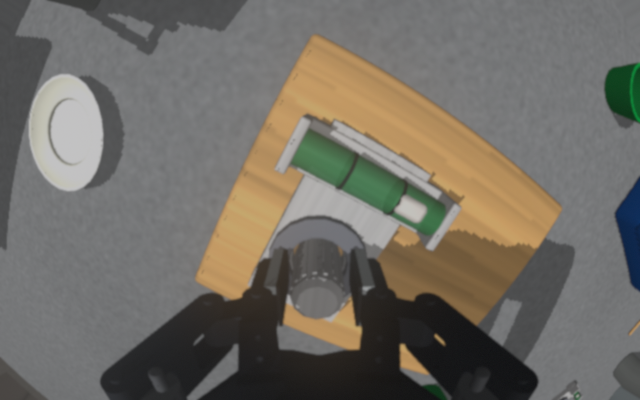

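```bash
python3 - <<'E'
from h import *
s=env.get_state();g=s["tool_pos"]
env.move_l([.4985,.2572,.0582],vel=.05)
s=env.get_state();print(s["clock"],s["tool_pos"],s["force"],s["torque"])
env.set_gripper(0.0,60)
s=env.get_state();print(s["clock"],s["tool_pos"],s["force"],s["torque"],s["width"])
m=optics.camera_model("wrist");p,d=optics.grab_frame("wrist");save("m1",p)
E
```

```text
18.4667 [0.49842082 0.25711788 0.05831904] [-0.96751896 -0.79029587  3.17950678] [-0.14088952  0.07568836  0.04528145]
18.7083 [0.49816082 0.257957   0.05876852] [-1.56547481  1.2708842   6.46040387] [-0.03863086  0.38013236  0.03557664] 0.2646676420499436
```

View pics/m1.png

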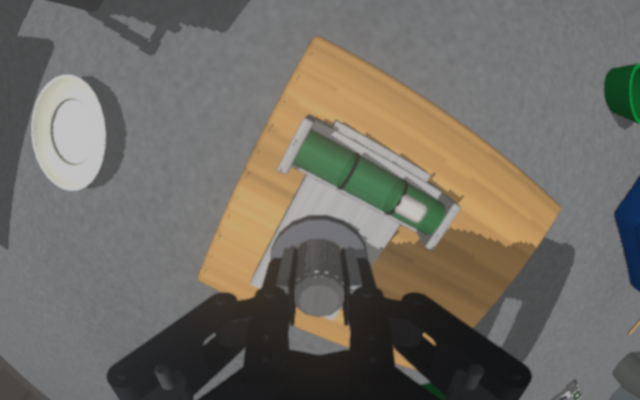

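Gripped on the knob (width about 22.5 mm), pressing with about 6 N. I'll turn clockwise 0.7 rad, then measure.

```bash
cat >> h.py <<'E'
def turn(a,n=1):
    q=np.array(env.get_state()["qpos"]) if not hasattr(turn,'q') else turn.q
    for i in range(n):
        q=q.copy();q[5]+=a/n;env.movej(q.tolist())
    turn.q=q
E
python3 - <<'E'
from h import *
q=np.array(planner.inverse_kinematics([.4983,.2575,.0585],down(np.deg2rad(8.7)+.5)));s=env.get_state();print(q-s["qpos"])
q=np.array(s["qpos"]);np.save("q0.npy",q)
for i in range(4):
    q[5]+=.175;env.movej(q.tolist())
env.dwell(1.5)
s=env.get_state();print(s["clock"],s["tool_pos"],s["force"],s["torque"],s["width"],s["qpos"]-q)
m=optics.camera_model("wrist");p,d=optics.grab_frame("wrist");save("n1",p)
cv2.imwrite("pics/n2.png",cv2.resize(p[90:330,190:450],None,fx=3,fy=2.4,interpolation=2)[:,:,::-1])
E
```

```text
[-0.00023795 -0.00153013  0.00266779 -0.001119   -0.00403138  0.00038763]
21.425 [0.49827407 0.25715926 0.05878274] [ 0.74741774 -5.27113188  3.55557223] [-0.91546002 -0.01720855 -0.10346104] 0.2595962604294352 [-6.91974091e-04 -1.12065055e-04  4.92600077e-05 -1.31958685e-03
  4.37588480e-04 -6.27457316e-03]
```

View pics/n2.png

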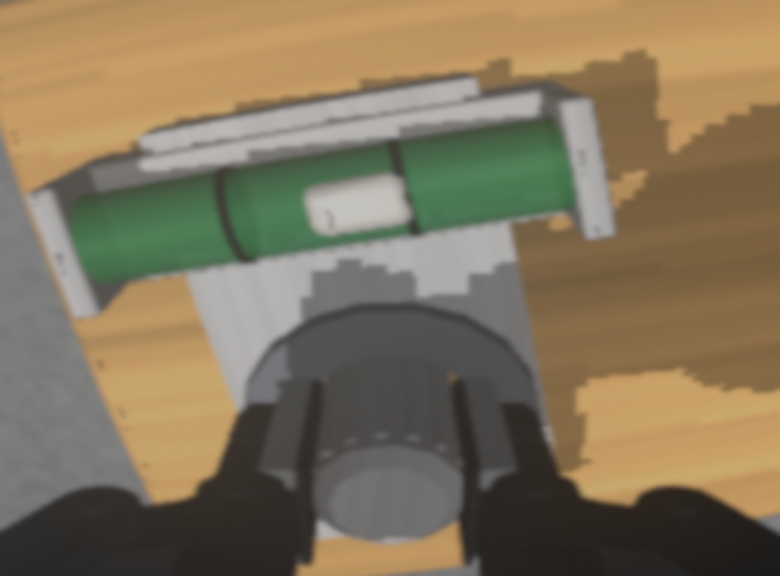

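The bubble is now about 6 mm to the right of centre, consistent with 20 mm/rad. For precision I'll rectify the vial view and check the collar height by depth.

```bash
cat >> h.py <<'E'
def vial(name,zp=.106,k=(.4990,.2556),yaw=np.deg2rad(8.7)):
    m=optics.camera_model("wrist");p,d=optics.grab_frame("wrist")
    xs=np.arange(.075,.030,-.0001);ys=np.arange(.048,-.048,-.00012)
    Y,X=np.meshgrid(ys,xs);c,s=np.cos(yaw),np.sin(yaw)
    W=np.stack([k[0]+c*X-s*Y,k[1]+s*X+c*Y,np.full(X.shape,zp)],-1).reshape(-1,3)
    uv=wproj(m,W).astype(np.float32).reshape(X.shape+(2,))
    r=cv2.remap(p,uv[...,0],uv[...,1],cv2.INTER_CUBIC);save(name,r)
    v,u=np.mgrid[0:400,0:640];P=wcloud(m,d,u,v)
    L=(P-np.array([k[0],k[1],0]))@np.array([[c,-s,0],[s,c,0],[0,0,1]])
    rr=np.hypot(L[...,0],L[...,1])
    a=(rr>.0175)&(rr<.0255)&(L[...,0]>.012)&(np.abs(L[...,1])<.016)&(P[...,2]>.08)&(P[...,2]<.11)
    b=(L[...,0]>.029)&(L[...,0]<.037)&(np.abs(L[...,1])<.02)&(P[...,2]>.075)&(P[...,2]<.105)
    print("collar z %.4f plate z %.4f n %d %d"%(np.median(P[a][:,2]),np.median(P[b][:,2]),a.sum(),b.sum()))
    hs=cv2.cvtColor(r,cv2.COLOR_RGB2HSV);w=((hs[...,1]<60)&(hs[...,2]>150)).astype(np.uint8)
    g=((hs[...,0]>45)&(hs[...,0]<90)&(hs[...,1]>80)).astype(np.uint8)
    rows=np.where(g.sum(1)>200)[0];
    n,lab,st,ce=cv2.connectedComponentsWithStats(w)
    for i in range(1,n):
        x0,y0,ww,hh,ar=st[i]
        if 60<ww<220 and 10<hh<110 and ar>1500: print("white",st[i],ce[i])
    row=r[:,:,1].astype(float)
    print("green rows",rows.min(),rows.max());
    return r
E
python3 - <<'E'
from h import *
r=vial("o1");s=env.get_state();print(s["clock"],s["force"])
E
```

```text
collar z 0.0928 plate z 0.0877 n 1225 1170
white [ 387  195  118   90 9765] [445.90271377 240.26195597]
green rows 174 299
21.525 [-0.05822459 -5.05063902  4.31465846]
```

View pics/o1.png

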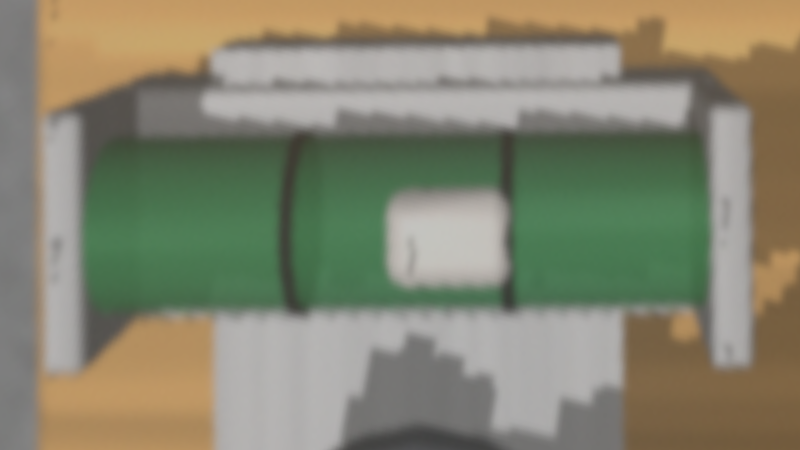

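The level is still aligned and the collar is pressed about 5 mm. The rings are at u=286 and 509 and the bubble is centred at 449, so it is 6.0 mm to −y. That needs 0.30 rad more.

```bash
python3 - <<'E'
from h import *
q=np.load("q0.npy");q[5]+=.70
for i in range(2):
    q[5]+=.15;env.movej(q.tolist())
np.save("q1.npy",q)
env.dwell(2.5)
r=vial("p1");s=env.get_state();print(s["clock"],s["force"],s["torque"],s["width"],s["qpos"]-q)
E
```

```text
collar z 0.0929 plate z 0.0884 n 1201 1138
white [ 328  195  122   90 9701] [390.95722091 238.63251211]
green rows 176 304
24.6083 [-0.57320505 -7.03345842  4.20041493] [-0.9831268  -0.09180425 -0.05765809] 0.26207618936749116 [-0.00103735 -0.00025938  0.00027246 -0.00195009  0.00065489 -0.00624081]
```

View pics/p1.png

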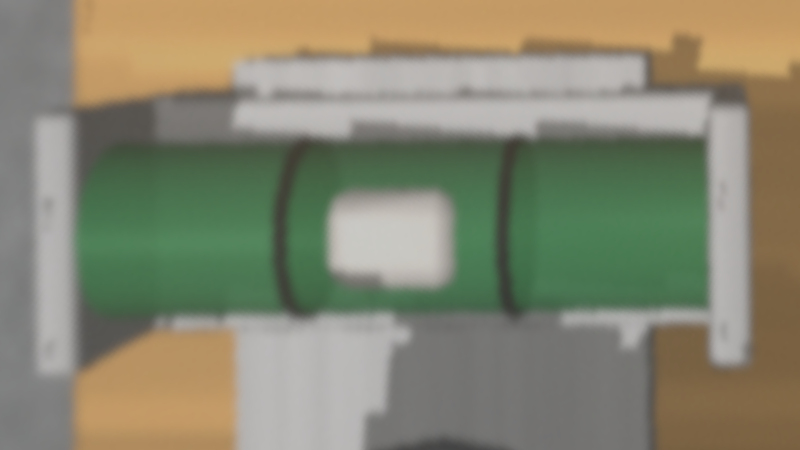

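```bash
python3 - <<'E'
from h import *
env.dwell(.8)
r=vial("p2")
m=optics.camera_model("wrist");p,d=optics.grab_frame("wrist");save("p3",p)
v,u=np.mgrid[0:400,0:640];P=wcloud(m,d,u,v);yaw=np.deg2rad(8.7);c,s=np.cos(yaw),np.sin(yaw);k=(.4990,.2556)
L=(P-np.array([k[0],k[1],0]))@np.array([[c,-s,0],[s,c,0],[0,0,1]])
hs=cv2.cvtColor(p,cv2.COLOR_RGB2HSV)
reg=(L[...,0]>.040)&(L[...,0]<.064)&(np.abs(L[...,1])<.034)&(P[...,2]>.088)&(P[...,2]<.125)
w=reg&(hs[...,1]<60)&(hs[...,2]>150)&(np.abs(L[...,0]-.0535)<.006)
dk=reg&(hs[...,2]<75)&(np.abs(L[...,0]-.0535)<.006)
gr=reg&(hs[...,1]>80)&(np.abs(L[...,0]-.0535)<.004)
y=L[...,1]*1000
yw=y[w];print("bubble",w.sum(),yw.min(),yw.max(),yw.mean(),np.median(P[w][:,2]),np.percentile(P[w][:,2],90))
yd=y[dk];a=yd[yd>0];b=yd[yd<0];print("rings",a.size,b.size,np.median(a),np.median(b),(np.median(a)+np.median(b))/2, np.median(P[dk][:,2]),"green z",np.median(P[gr][:,2]))
st=env.get_state();print(st["clock"],st["force"])
pt,dt=optics.grab_frame("top");save("p_top",pt)
E
```

```text
collar z 0.0929 plate z 0.0884 n 1210 1131
white [ 327  195  123   90 9699] [390.49396845 238.55933601]
green rows 176 304
bubble 551 -7.072261585406133 7.560834881245923 -0.2900417902827145 0.11020728256113715 0.11106465765894756
rings 53 62 12.870631344763572 -13.10299568804587 -0.11618217164114863 0.10895514309036723 green z 0.10901591419264695
25.5083 [-0.44108725 -6.45980678  3.55416171]
```

View pics/p3.png

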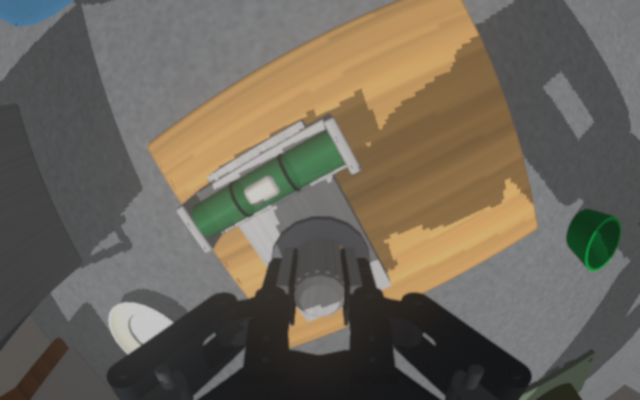

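View pics/p_top.png

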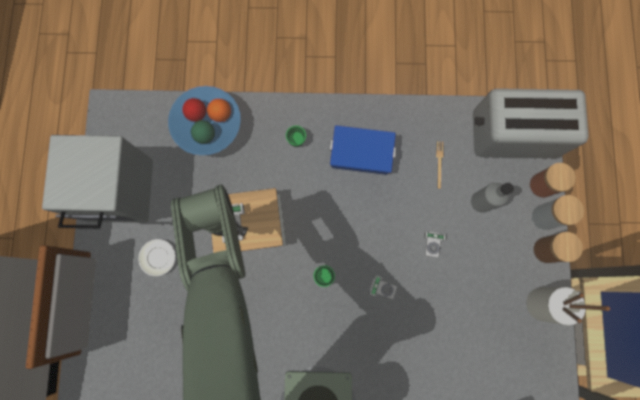

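The bubble is centred: ring midpoint at −0.1 mm and bubble centre between −0.3 and +0.25 mm. The reading is stable, the collar is pressed 5.5 mm, the knob is gripped, and the bystanders haven't moved. Handing in.

```bash
python3 - <<'E'
from h import *
print(job.sign_off())
E
```

```text
the job is handed in; nothing more can be done
None
```

I put the level over the knob, flat on the shelf with the vial on the far side along the long side. I then gripped the knob with the fingertips pressing the collar and turned it 1.0 rad clockwise. The job was handed in at about 25.5 s with the grip still held; `sign_off` gives no verdict.

**Last checks:**
- **Bubble:** it sat within about 0.4 mm of midway. Depth put the lines' midpoint at −0.1 mm and the bubble centre between −0.3 and +0.25 mm. It had barely moved (under 0.1 mm) over the last 0.9 s.
- **Collar:** it stood about 5.5 mm below its free height, by depth image.
- **Grip:** the fingers read about 22 mm on the 24 mm knob, with 60 N commanded.
- **Bystanders:** none looked moved in the final top view. The arm did not hide any of them.

**What disagreed:**
- **Reported TCP:** with the fingers partly open, the real fingertips were 35–40 mm behind the reported TCP, much more than the stated swing. I found heights by touch and wrist depth instead.
- **Side load:** at the end the wrist read about 6.5 N sideways and, at the last torque reading, about 1 N m, probably from a slight misalignment of the grip on the knob. The vertical force was about 3.5 N, less than the collar spring should give, probably because the knob grip carries some of it.

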